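# Hang the crayon pail on the organiser's sprung fork

### The arm

A 6-joint arm with a two-finger parallel gripper is mounted at the origin on the work surface. World frame = base frame: x ahead of the robot, y to its left, z up, the work surface at z = 0. Lengths are in m, angles in rad, forces in N, time in s.
With the tool pointing down it reaches from about 0.275 to 0.75 m from the base axis. Payload 10.2 kg.
Tool frame: the origin (TCP) lies midway between the tips of the shut fingers; the grasp point (between the pads) lies 19 mm behind it (env.hold_point_z is the distance from the TCP to the grasp point, in m); x points along the fingers, z is the direction in which the jaws open and shut, and the axes are right-handed (so a half turn about x gives the same grasp; the last joint's range is limited). The gripper opens to 85 mm and grips with 20 to 120 N. Pads are 22 mm wide; open, the fingers measure 114 mm over their backs; the gripper's body (76 mm by 85 mm) begins 54 mm behind the grasp point. The pads swing forward as they close: fully open they stand 13 mm farther back than shut.
Start: joints at [-1.416, 0.313, 1.498, -0, 1.331, -0.223], TCP at [0.194, -0.488, 0.231] pointing down, gripper open.
Joint ranges: [-2.94, 2.94], [-0.97, 2.17], [0.19, 2.56], [-1.23, 4.37], [0.02, 3.11], [-2.88, 2.88]. Speed limits (rad/s): [2.39, 2.39, 3.01, 3.14, 3.14, 3.14].

### API

Orientations are given as a unit quaternion [x, y, z, w].
In Python, from bench import env, kinematics, monitor, eyes, job gives the robot as it stands. The module is installed in compiled form; this text tells all that it offers. Calls block until the motion is done:
- env.reach(position, orientation): joint-space move of the TCP to a pose.
- env.movel(position, velocity=0.15, frame=None, guard=None): straight line of the TCP; frame=None keeps the orientation; velocity is the mean speed in m/s. With guard (N) it stops when the force on the tool has changed by that much, and returns True; else False.
- env.set_joints(angles): joint-space move.
- env.release() and env.close_gripper(effort=None): open the fingers fully, or close them until they stop; effort is the grip in N (None keeps the last).
- env.hold(seconds).
- kinematics.ik(position, orientation): joint angles nearest the present ones, or None.
- monitor.sense(): the state.
- eyes.grab_frame(name): name is "scene" or "top"; returns a dict with "frame" (480x640x3 uint8, red, green, blue), "mtx" (3x3 intrinsics, pixels), "view" (4x4, takes a point from world to camera coordinates). Camera axes: x right, y down, z forward; pixel columns grow to the right and rows downward; lengths in m; the calibration is good to about 2 mm. A picture is of the moment at which its call begins. There is no depth.
A pose or a line that the arm cannot do raises env.MotionError and nothing moves.
- job.hand_in(): hands the job in, once; it reports no verdict.
The state is a dict: "clock": time; "joints": joint angles; "qvel": joint speeds; "joint_efforts": joint torques, N m; "position": TCP position; "ee_rot": TCP orientation; "contact_force": force on the tool from outside, world axes, zero at the start; "ft_torque": the same for the moment, N m; "finger_gap": opening from 0.0 (shut) to 1.0 (fully open).
Only numpy, scipy, OpenCV 4.12 (cv2) and the standard library are available. Lean on these libraries where they do the work, as an engineer would, in place of code of your own. Each camera call takes 0.05 s, during which the arm holds its last target.

### The job

Swing the mint pail's folded-down wire handle up until it stands upright, keeping the pail standing on the desk; then lift the pail by the handle's wooden roller and hang it gently on the blue organiser's sprung fork, the wire dropped fully into the notches of both prongs, and let go so that the pail hangs upright. Feel for the notches with a light touch, never bearing hard on the fork (keep under 12 N), and leave everything else on the desk where it is.

Things in the scene. Friction and masses are not known exactly. Their poses are not given: they have to be found in the camera images.
- pail: Small mint-green metal pail, loose, 0.22 to 0.43 kg with handle: 72 mm across the foot, 78 mm at the rim, 60 mm high, walls 3 mm. Origin at the centre of its underside, z up. The handle's hinge axis runs along the pail's own y, 50 mm above the origin; the folded handle points along the pail's own -x. Keep the pail standing while the handle is raised.
- bail_grip (a point): Centre of the wooden roller on the wire handle's crown: 13 mm thick, 28 mm long along the pail's y, turning freely on the wire, so it can stay pinched while handle or pail swings. Wire 5 mm thick, U-shaped: 75 mm from hinge axis to crown, legs 43 mm either side; bare straight wire between roller and legs. Folded, the roller is 50 to 65 mm above the desk, 29 mm clear of the pail's wall.
- bail (a joint): Angle of the wire handle: 0 = folded down, level, pointing to the pail's -x; 1.57 = upright; stops at 1.9. Starts at 0 to 0.2. Light friction (about 0.02 N m) keeps it where it is left.
- organiser: Sky-blue organiser, clamped to the desk's far edge. Origin under the middle of its tower (100 mm along x, 90 mm along y, 145 mm high, front face at x = -50 mm), z up; open compartments 75 mm high on both y sides out to 103 mm. On the tower a dark steel fork points along its own -x: two level prongs 8 mm wide at y = +28 and -28 mm, undersides 160 mm up; orange upturned tips end 203 to 273 mm out, 188 mm up.
- fork_zone (a point): Point on the organiser over its tower's front edge (x = -50 mm), 180 mm up: prong-top height. Each prong has a square notch 10 mm long, 10 mm deep; wire axis 2.5 mm above prong top, or 8 mm below when seated. The fork was slid by hand, stays put: notch centres 65 to 135 mm from here along -x, not measured; flat tops around. Fork is sprung: gives from 1.5 N, 1 mm per 1.5 N, stop at 10 mm; load at most 12 N.
- jar: Clear glass votive jar, 62 mm across, 65 mm high, loose, origin under its centre; leave alone.
- elephant: Wooden elephant figurine, about 100 mm long, 45 mm wide, 72 mm high, loose, origin under its middle; leave alone.
- mug: White mug, 72 mm across, 80 mm high, handle to its +y, loose, origin under its centre; leave alone.
- tape: Yellow roll of tape lying flat, 68 mm across, 24 mm high, loose, origin under its centre; leave alone.
- crayon_case: Orange silicone crayon case, 150 x 65 x 24 mm, long side along its x, loose, origin under its centre; leave alone.
- spoon_rest: Stainless steel spoon rest: dish 88 mm across, 14 mm high, with a tab along its +x to 90 mm, loose, origin under the dish; leave alone.

How it is judged:
On the way, in this order (a step that is already met when the one before it is completed fails the run):
1. the handle is raised upright while the pail stands on the desk (value of joint bail between 1.35 and 1.8 rad and height (world z) of pail below 0.008 m and angle between pail's own z axis and vertical below 0.15 rad), for 0.2 s.
2. the pail hangs on the fork with the wire down in the notches (z of bail_grip in the frame of organiser between 0.16 and 0.1765 m and x of bail_grip in the frame of organiser between -0.195 and -0.105 m and y of bail_grip in the frame of organiser between -0.015 and 0.015 m and contact force between organiser and pail above 0.5 N), for 0.2 s.
At the end, for the whole second after the job is handed in: The wire lies in both notches (roller centre 160 to 176.5 mm above the organiser's foot, 105 to 195 mm before its origin, within 15 mm of the fork's middle), bearing on the fork; the pail hangs clear of the desk, upright within 0.3 rad, under 30 mm/s, untouched by the fingers (all of step 2 and angle between pail's own z axis and vertical below 0.3 rad and linear speed of pail below 0.03 m/s and contact force between the fingers and pail below 0.1 N and height (world z) of pail above 0.03 m).
It fails at once if the fork (or organiser) is loaded by the pail with more than 12 N (contact force between organiser and pail above 12 N).
It fails at once if the pail tips by more than 0.6 rad (angle between pail's own z axis and vertical above 0.6 rad).
It fails at once if a bystander is moved by more than 20 mm or tipped (distance of any of jar, elephant, mug, tape, crayon_case, spoon_rest from where it was at the start of the episode above 0.02 m or angle between any of jar, elephant, mug, tape, crayon_case, spoon_rest's own z axis and vertical above 0.35 rad).
It also fails if it takes over 72 s, if anything falls off the work surface, if the arm or the gripper's body presses on something with over 40 N, if the wrist force passes 120 N, or if a joint passes its speed limit or range.

## Working session

There is one attempt and no reset: what is moved stays moved. The work goes in short steps, each a Python script; the robot and the scene stay as the last script left them, time stands still between calls to the robot, and variables do not carry over. Pictures are saved under pics/ and viewed, and the job is handed in when it is done.

```bash
mkdir -p pics; ls
python3 - <<'E'
from bench import env, kinematics, monitor, eyes, job
import cv2,numpy as np
for n in ("scene","top"):
    f=eyes.grab_frame(n); cv2.imwrite(f"pics/{n}0.png",f["frame"][:,:,::-1]); print(n,f["mtx"].round(1).tolist(),f["view"].round(4).tolist())
s=monitor.sense(); print(s)
E
```

```text
pics
scene [[474.7, 0.0, 323.3], [0.0, 474.7, 248.0], [0.0, 0.0, 1.0]] [[0.4776, 0.8784, -0.0172, -0.2186], [0.6948, -0.3896, -0.6045, -0.3331], [-0.5377, 0.2768, -0.7964, 1.3816], [0.0, 0.0, 0.0, 1.0]]
top [[585.1, 0.0, 315.4], [0.0, 585.1, 229.4], [0.0, 0.0, 1.0]] [[-0.0058, -0.9999, 0.016, -0.0854], [-0.9992, 0.0052, -0.0406, 0.5343], [0.0405, -0.0163, -0.999, 1.454], [0.0, 0.0, 0.0, 1.0]]
{'clock': 0.1, 'joints': array([-1.41640710e+00,  3.13376605e-01,  1.49835650e+00, -1.61570143e-05,
        1.33098721e+00, -2.23390295e-01]), 'qvel': array([ 0.00137017, -0.00092871, -0.00147051,  0.0021212 ,  0.00109791,
       -0.00025043]), 'joint_efforts': array([ 2.60032852e-03, -4.12897110e+01, -2.60144162e+01, -1.63744135e-04,
        2.98546016e-03, -1.60083797e-06]), 'position': array([ 0.1936041 , -0.48775495,  0.23080296]), 'ee_rot': array([ 0.3975089 ,  0.58526767, -0.39693352,  0.5847155 ]), 'contact_force': array([-0.10268849,  0.0560725 ,  0.60976255]), 'ft_torque': array([ 0.00509599,  0.05153204, -0.00355216]), 'finger_gap': 0.9989759121281296}
```

View pics/scene0.png

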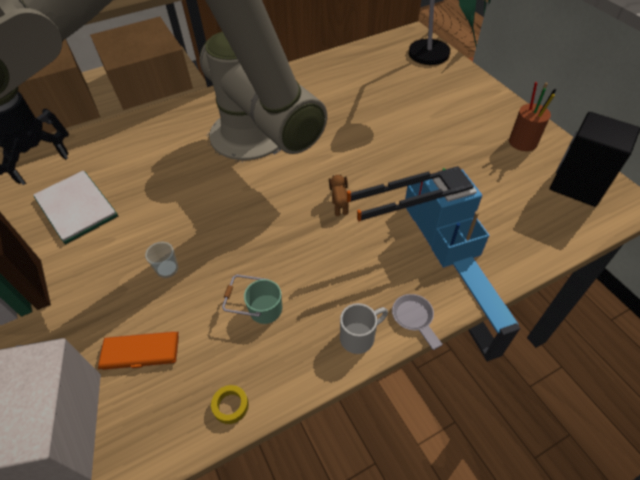

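View pics/top0.png

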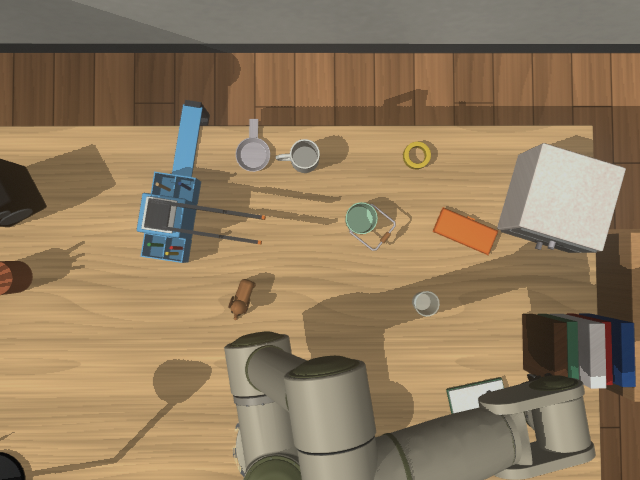

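Run:
```python
import cv2,numpy as np
t=cv2.imread("pics/top0.png"); s=cv2.imread("pics/scene0.png")
def c(im,x0,y0,w,h,k): return cv2.resize(im[y0:y0+h,x0:x0+w],None,fx=k,fy=k,interpolation=cv2.INTER_CUBIC)
cv2.imwrite("pics/t_a.png",c(t,130,150,150,120,5)); cv2.imwrite("pics/t_b.png",c(t,330,180,100,90,6))
cv2.imwrite("pics/s_a.png",c(s,320,150,180,120,4)); cv2.imwrite("pics/s_b.png",c(s,205,250,100,90,6))
```

```text
(no output)
```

View pics/t_a.png

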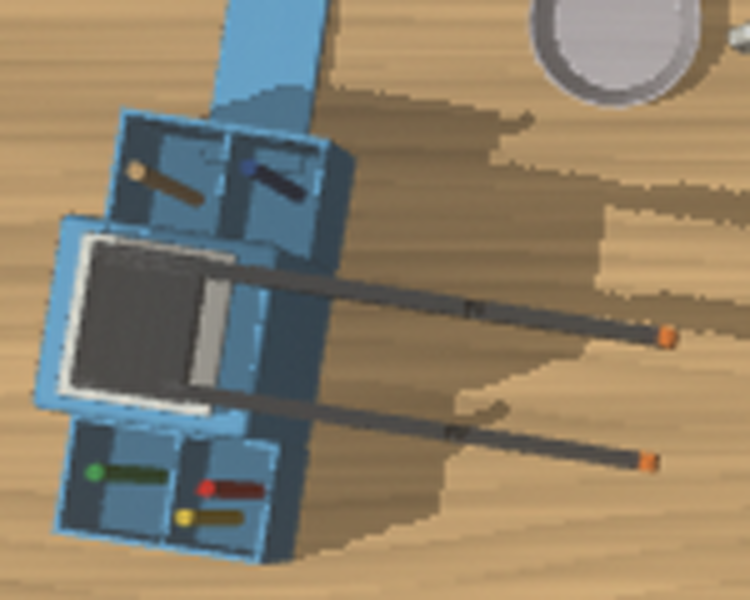

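View pics/t_b.png

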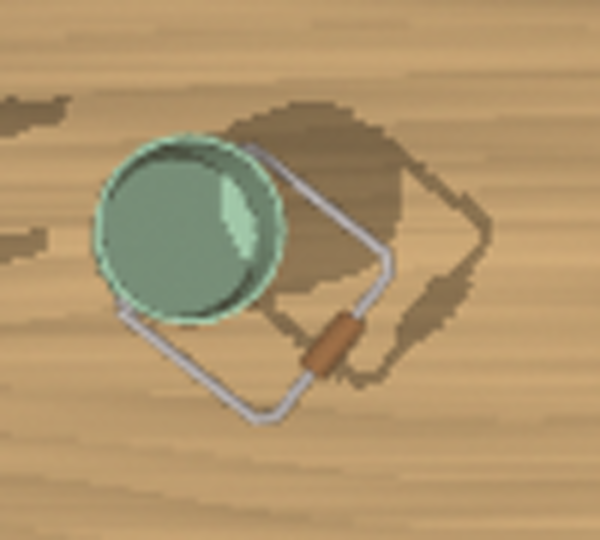

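View pics/s_a.png

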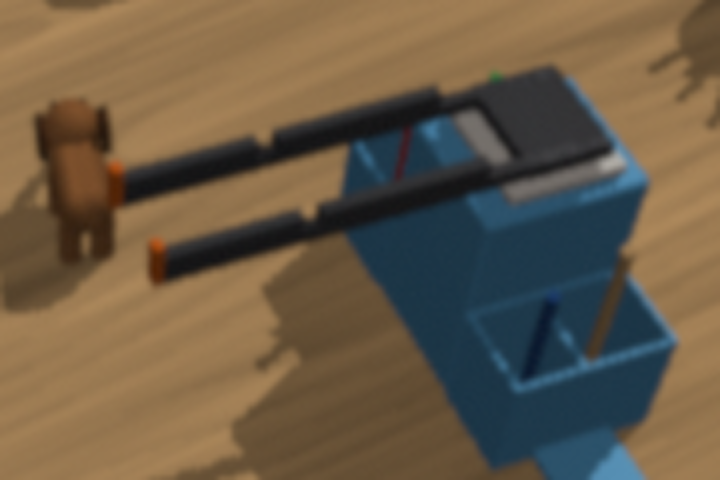

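View pics/s_b.png

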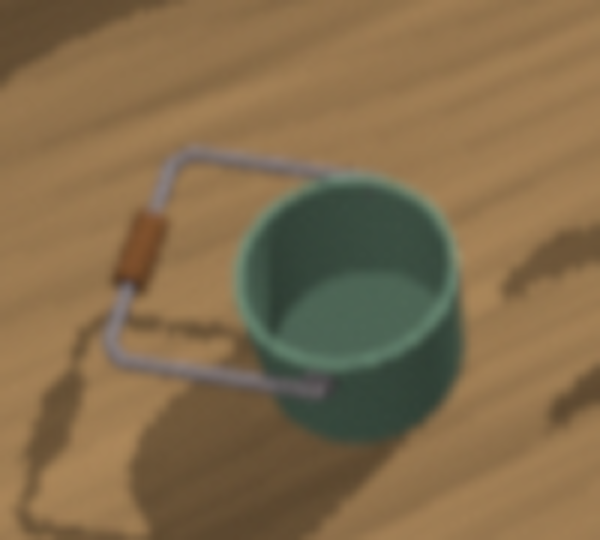

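```bash
cat > h.py <<'E'
import numpy as np, cv2
CAM={'scene':(np.array([[474.7,0,323.3],[0,474.7,248.0],[0,0,1]]),None),'top':(np.array([[585.1,0,315.4],[0,585.1,229.4],[0,0,1]]),None)}
V={'scene':np.array([[0.4776,0.8784,-0.0172,-0.2186],[0.6948,-0.3896,-0.6045,-0.3331],[-0.5377,0.2768,-0.7964,1.3816],[0,0,0,1]]),
'top':np.array([[-0.0058,-0.9999,0.016,-0.0854],[-0.9992,0.0052,-0.0406,0.5343],[0.0405,-0.0163,-0.999,1.454],[0,0,0,1]])}
P={n:CAM[n][0]@V[n][:3] for n in V}
def onz(n,uv,z):
    M=P[n]; A=np.array([[M[0,0]-uv[0]*M[2,0],M[0,1]-uv[0]*M[2,1]],[M[1,0]-uv[1]*M[2,0],M[1,1]-uv[1]*M[2,1]]])
    b=[-(M[0,2]-uv[0]*M[2,2])*z-(M[0,3]-uv[0]*M[2,3]),-(M[1,2]-uv[1]*M[2,2])*z-(M[1,3]-uv[1]*M[2,3])]
    return np.linalg.solve(A,b)
def tri(uvt,uvs):
    X=cv2.triangulatePoints(P['top'],P['scene'],np.array(uvt,float).reshape(2,1),np.array(uvs,float).reshape(2,1))
    return (X[:3]/X[3]).ravel()
def proj(n,X):
    q=P[n]@np.append(X,1); return q[:2]/q[2]
E
python3 - <<'E'
from h import *
t=cv2.imread("pics/top0.png"); s=cv2.imread("pics/scene0.png")
f=lambda u,v,k,x,y:((u+.5)/k-.5+x,(v+.5)/k-.5+y)
for name,a,b in (("notchA",(474,308),(309,214)),("notchB",(453,432),(262,143))):
    ut=f(*a,5,130,150);us=f(*b,4,320,150); print(name,tri(ut,us),onz('top',ut,.17),onz('scene',us,.175))
# tips, orange masks near
for n,im,boxes in(("top",t,[(255,210,275,226),(252,236,268,250)]),("scene",s,[(355,205,364,225),(344,188,353,204)])):
  for x0,y0,x1,y1 in boxes:
    h=cv2.cvtColor(im[y0:y1,x0:x1],cv2.COLOR_BGR2HSV); m=(h[...,0]<16)&(h[...,1]>150)&(h[...,2]>100)
    yy,xx=np.nonzero(m); c=(xx.mean()+x0,yy.mean()+y0); print(n,"tip",c,m.sum(),onz(n,c,.188 if n=="top" else .178))
# pail rim
for n,im,(x0,y0,x1,y1) in(("top",t,(335,190,395,245)),("scene",s,(235,275,290,330))):
    h=cv2.cvtColor(im[y0:y1,x0:x1],cv2.COLOR_BGR2HSV); m=((h[...,0]>55)&(h[...,0]<95)&(h[...,1]>40)).astype(np.uint8)
    cs,_=cv2.findContours(m,cv2.RETR_EXTERNAL,cv2.CHAIN_APPROX_NONE); c=max(cs,key=cv2.contourArea)
    e=cv2.fitEllipse(c); print(n,"pail",e[0][0]+x0,e[0][1]+y0,e[1])
    pts=np.array([onz(n,(p[0][0]+x0,p[0][1]+y0),.06) for p in c]); (cx,cy),r=cv2.minEnclosingCircle(pts.astype(np.float32)); print(cx,cy,r)
    x0,y0,x1,y1=(375,225,400,250) if n=="top" else (220,282,236,302)
    h=cv2.cvtColor(im[y0:y1,x0:x1],cv2.COLOR_BGR2HSV); m=((h[...,0]<14)&(h[...,1]>130)).astype(np.uint8)
    cs,_=cv2.findContours(m,cv2.RETR_EXTERNAL,cv2.CHAIN_APPROX_NONE); c=max(cs,key=cv2.contourArea); mo=cv2.moments(c)
    u=(mo['m10']/mo['m00']+x0,mo['m01']/mo['m00']+y0); print("roller",u,m.sum(),onz(n,u,.055)); 
    if n=="top": ut=u
print("rollertri",tri(ut,u))
E
```

```text
notchA [0.56804303 0.11518361 0.17878103] [0.56906456 0.11704454] [0.56488783 0.11643184]
notchB [0.51284914 0.12411566 0.17681776] [0.51376894 0.12634698] [0.51055447 0.12323057]
top tip (np.float64(262.90909090909093), np.float64(217.0)) 11 [0.55456655 0.02995881]
top tip (np.float64(259.0), np.float64(242.0)) 9 [0.49957865 0.03865655]
scene tip (np.float64(358.2631578947368), np.float64(212.0)) 19 [0.54910298 0.03377796]
scene tip (np.float64(346.1025641025641), np.float64(192.7948717948718)) 39 [0.49115637 0.03925078]
top pail 361.139949798584 217.8756923675537 (30.193552017211914, 30.490997314453125)
0.5588828921318054 -0.19868901371955872 0.038311488926410675Traceback (most recent call last):
  File "<stdin>", line 20, in <module>
ZeroDivisionError: float division by zero
```

Run:
```python
from h import *
t=cv2.imread("pics/top0.png"); s=cv2.imread("pics/scene0.png")
f=lambda u,v,k,x,y:((u+.5)/k-.5+x,(v+.5)/k-.5+y)
ut=f(333,345,6,330,180); us=f(140,248,6,205,250); print("roller",tri(ut,us),onz('top',ut,.055))
# wire corner points / hinge ends
a=(f(386,262,6,330,180),f(114,352,6,205,250)); b=(f(264,417,6,330,180),f(186,154,6,205,250))
print("corners",tri(*a),tri(*b)); 
print("hinge",onz('top',f(250,148,6,330,180),.05),onz('top',f(124,314,6,330,180),.05),onz('scene',f(325,388,6,205,250),.05))
print("pail top rim ctr",onz('top',f(190,230,6,330,180),.06), "scene rim",onz('scene',f(347,272,6,205,250),.06))
for n in ('top','scene'): print(np.round(-V[n][:3,:3].T@V[n][:3,3],3))
```

```text
roller [ 0.51261135 -0.25651504  0.05510147] [ 0.5124405  -0.25711118]
corners [ 0.54619758 -0.27905683  0.05324391] [ 0.48367438 -0.227926    0.05524655]
hinge [ 0.59311773 -0.22472699] [ 0.52564946 -0.17273044] [ 0.59220653 -0.22109712]
pail top rim ctr [ 0.55914495 -0.19897391] scene rim [ 0.56010723 -0.19730658]
[ 0.474 -0.064  1.476]
[ 1.079 -0.32   0.895]
```

```bash
cat >> h.py <<'E'
from scipy.spatial.transform import Rotation as R
def ori(head,phi,s):
    d=np.array([np.cos(head),np.sin(head),0]); z=np.array([0,0,1.])
    x=d*np.cos(phi)-z*np.sin(phi); j=s*(d*np.sin(phi)+z*np.cos(phi)); y=np.cross(j,x)
    return R.from_matrix(np.column_stack([x,y,j])).as_quat(), x
HS=np.arctan2(.774,.632)   # pail +x heading
PC=np.array([.559,-.1985]); ROL=np.array([.5125,-.2567,.055])
NOT=np.array([.5405,.1200]); HO=np.arctan2(.988,.157)
def tcp(roller,head,phi,s,back=0.):
    q,x=ori(head,phi,s); return np.asarray(roller)+(0.019-back)*x,q
E
python3 - <<'E'
from h import *
from bench import env,kinematics,monitor
for s in (1,-1):
  for deg in (45,55,65):
    ph=np.radians(deg)
    for b in (0,.06,.12):
      p,q=tcp(ROL,HS,ph,s,b); j=kinematics.ik(p,q); print(s,deg,b,None if j is None else np.round(j,2))
  for nm,r,h in(("up",[*PC,.125],HS),("lift",[*PC,.3],HS),("hang",[*NOT,.172],HO),("pre",[*(NOT-.13*np.array([.157,.988])),.21],HO)):
      p,q=tcp(r,h,np.pi/2,s); j=kinematics.ik(p,q); print(s,nm,None if j is None else np.round(j,2))
E
```

```text
1 45 0 [-0.97  0.73  1.62  0.81  1.21 -2.32]
1 45 0.06 [-1.04  0.67  1.59  0.76  1.31 -2.29]
1 45 0.12 [-1.11  0.61  1.55  0.71  1.42 -2.27]
1 55 0 [-0.91  0.68  1.62  0.68  1.11 -2.19]
1 55 0.06 [-0.97  0.61  1.59  0.63  1.22 -2.17]
1 55 0.12 [-1.03  0.54  1.55  0.59  1.33 -2.14]
1 65 0 [-0.85  0.65  1.61  0.51  1.02 -2.03]
1 65 0.06 [-0.89  0.56  1.58  0.47  1.14 -2.01]
1 65 0.12 [-0.94  0.49  1.53  0.44  1.26 -1.99]
1 up [-0.54  0.58  1.44  0.    1.12 -1.42]
1 lift [-0.54  0.44  1.19  0.    1.51 -1.42]
1 hang [ 0.01  0.45  1.52  0.    1.18 -1.41]
1 pre [-0.24  0.34  1.57  0.    1.23 -1.65]
-1 45 0 [-0.97  0.73  1.62  0.81  1.21  0.82]
-1 45 0.06 [-1.04  0.67  1.59  0.76  1.31  0.85]
-1 45 0.12 [-1.11  0.61  1.55  0.71  1.42  0.87]
-1 55 0 [-0.91  0.68  1.62  0.68  1.11  0.95]
-1 55 0.06 [-0.97  0.61  1.59  0.63  1.22  0.98]
-1 55 0.12 [-1.03  0.54  1.55  0.59  1.33  1.  ]
-1 65 0 [-0.85  0.65  1.61  0.51  1.02  1.11]
-1 65 0.06 [-0.89  0.56  1.58  0.47  1.14  1.13]
-1 65 0.12 [-0.94  0.49  1.53  0.44  1.26  1.15]
-1 up [-0.54  0.58  1.44  0.    1.12  1.72]
-1 lift [-0.54  0.44  1.19  0.    1.51  1.72]
-1 hang [0.01 0.45 1.52 0.   1.18 1.74]
-1 pre [-0.24  0.34  1.57  0.    1.23  1.49]
```

Run:
```python
from h import *
for c in ((433,232),(444,208),(498,231),(488,254)): print(onz('top',c,.024))
print('jar',onz('top',(426,303),.06),'eleph',onz('top',(242,298),.05))
for deg in (45,50,55):
  ph=np.radians(deg);q,x=ori(HS,ph,1);n=R.from_quat(q).as_matrix()[:,2];y=np.cross(n,x)
  print(deg,[np.round(ROL-n*o+x*6e-3+y*w,3).tolist() for o in (.0425,.057) for w in(-.011,.011)],[np.round(ROL+n*o+x*6e-3,3).tolist() for o in (.0425,.057)])
```

```text
[ 0.52528767 -0.38104742]
[ 0.58507842 -0.40943244]
[ 0.52692607 -0.54383982]
[ 0.46973041 -0.51773974]
jar [ 0.35242569 -0.35382337] eleph [0.36685158 0.09109511]
45 [[0.505, -0.284, 0.021], [0.488, -0.27, 0.021], [0.498, -0.292, 0.01], [0.481, -0.278, 0.01]] [[0.534, -0.23, 0.081], [0.541, -0.222, 0.091]]
50 [[0.503, -0.286, 0.023], [0.486, -0.272, 0.023], [0.496, -0.294, 0.014], [0.479, -0.281, 0.014]] [[0.536, -0.228, 0.078], [0.543, -0.22, 0.087]]
55 [[0.501, -0.288, 0.026], [0.484, -0.274, 0.026], [0.494, -0.297, 0.017], [0.477, -0.283, 0.017]] [[0.537, -0.227, 0.074], [0.544, -0.218, 0.083]]
```

Run:
```python
from h import *
from bench import env,kinematics,monitor,eyes
ph=np.radians(52)
p,q=tcp(ROL,HS,ph,-1,.12); env.reach(p,q)
p,q=tcp(ROL,HS,ph,-1,0); print("hit",env.movel(p,velocity=.1,guard=4))
s=monitor.sense(); print(s['clock'],s['position']-p,s['contact_force'])
for n in ("scene","top"): cv2.imwrite(f"pics/{n}1.png",eyes.grab_frame(n)["frame"][:,:,::-1])
a=cv2.imread("pics/scene1.png")[200:350,150:350]; b=cv2.imread("pics/top1.png")[150:300,300:500]
cv2.imwrite("pics/c1.png",cv2.resize(np.hstack([a,b]),None,fx=2,fy=2))
```

```text
hit False
2.725 [ 4.06293157e-05 -5.01330295e-04  4.28369210e-04] [ 0.23658135  0.45092011 -0.81043186]
```

View pics/c1.png

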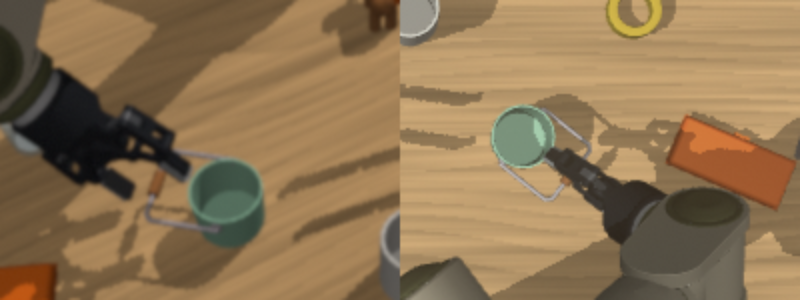

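Run:
```python
from h import *
from bench import env,kinematics,monitor,eyes
env.close_gripper(effort=30)
s=monitor.sense(); print(s['clock'],s['contact_force'],s['finger_gap']*85)
for n in ("scene","top"): cv2.imwrite(f"pics/{n}2.png",eyes.grab_frame(n)["frame"][:,:,::-1])
a=cv2.imread("pics/scene2.png")[200:350,150:350]; b=cv2.imread("pics/top2.png")[150:300,300:500]
cv2.imwrite("pics/c2.png",cv2.resize(np.hstack([a,b]),None,fx=2,fy=2))
```

```text
3.4833 [-0.90863597 -1.34962765  0.01651476] 11.442581766891426
```

View pics/c2.png

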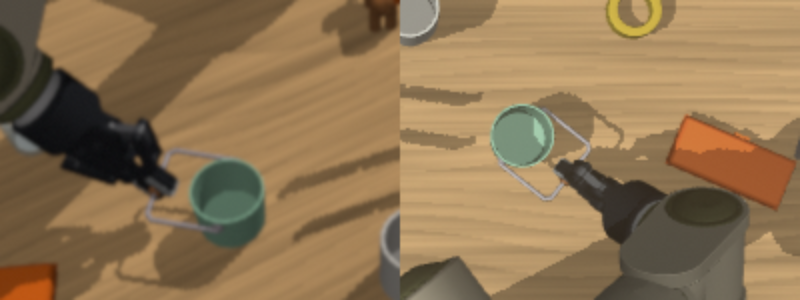

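Run:
```python
from h import *
from bench import env,kinematics,monitor,eyes
a0=.07; d=np.array([np.cos(HS),np.sin(HS),0]); H=ROL+d*.075*np.cos(a0); H[2]=.05
print("H",H)
for i in range(1,11):
    f=i/10; a=a0+(1.56-a0)*f; ph=np.radians(52+38*min(1,f*1.0))
    r=H-d*.075*np.cos(a)+np.array([0,0,.075*np.sin(a)])
    p,q=tcp(r,HS,ph,-1); env.movel(p,velocity=.06,frame=q)
    s=monitor.sense(); print(round(s['clock'],2),round(a,2),s['contact_force'].round(2))
env.hold(.4); print(monitor.sense()['contact_force'].round(2),s['finger_gap']*85)
for n in ("scene","top"): cv2.imwrite(f"pics/{n}3.png",eyes.grab_frame(n)["frame"][:,:,::-1])
a=cv2.imread("pics/scene3.png")[200:350,150:350]; b=cv2.imread("pics/top3.png")[150:300,300:500]
cv2.imwrite("pics/c3.png",cv2.resize(np.hstack([a,b]),None,fx=2,fy=2))
```

```text
H [ 0.55981942 -0.19874868  0.05      ]
3.91 0.22 [-1.06 -1.09 -0.59]
4.22 0.37 [ 0.9  -0.27 -0.05]
4.54 0.52 [ 0.19 -0.72  0.25]
4.86 0.67 [-1.16 -0.86 -0.29]
5.17 0.81 [-1.24 -2.36  2.46]
5.49 0.96 [-4.1  -3.18  4.45]
5.81 1.11 [-6.16 -2.03  9.55]
6.12 1.26 [-6.09 -1.6  16.06]
6.44 1.41 [-6.71 -0.67 20.08]
6.76 1.56 [-5.47  2.23 25.14]
[-6.13  2.36 23.99] 11.761092015687105
```

View pics/c3.png

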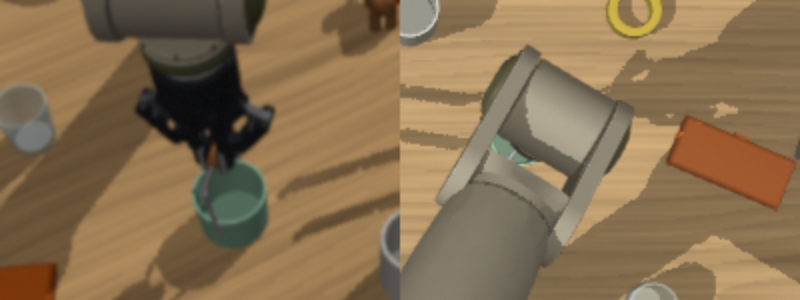

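Run:
```python
from h import *
from bench import env,kinematics,monitor,eyes
for i in range(8):
    s=monitor.sense(); print(round(s['clock'],2),s['position'].round(4),s['contact_force'].round(2),s['finger_gap']*85)
    if s['contact_force'][2]<1: break
    p,q=tcp([.5598,-.19875,.125+.001*(i+1)],HS,np.pi/2,-1); env.movel(p,velocity=.02,frame=q)
cv2.imwrite("pics/scene4.png",cv2.resize(eyes.grab_frame("scene")["frame"][200:350,150:350,::-1],None,fx=4,fy=4,interpolation=cv2.INTER_CUBIC))
```

```text
7.26 [ 0.5597 -0.1999  0.1084] [-5.75  2.36 23.85] 11.814863843331981
7.51 [ 0.56   -0.1991  0.1085] [-4.17  2.17 17.87] 11.741169864070606
7.76 [ 0.5597 -0.1989  0.1086] [-3.38  0.99 11.93] 11.659066328586917
8.01 [ 0.5595 -0.1988  0.1087] [-1.69  0.5   5.96] 11.757356837631816
8.26 [ 0.5593 -0.1986  0.1091] [-0.3  -0.17 -1.83] 11.676852616515154
```

View pics/scene4.png

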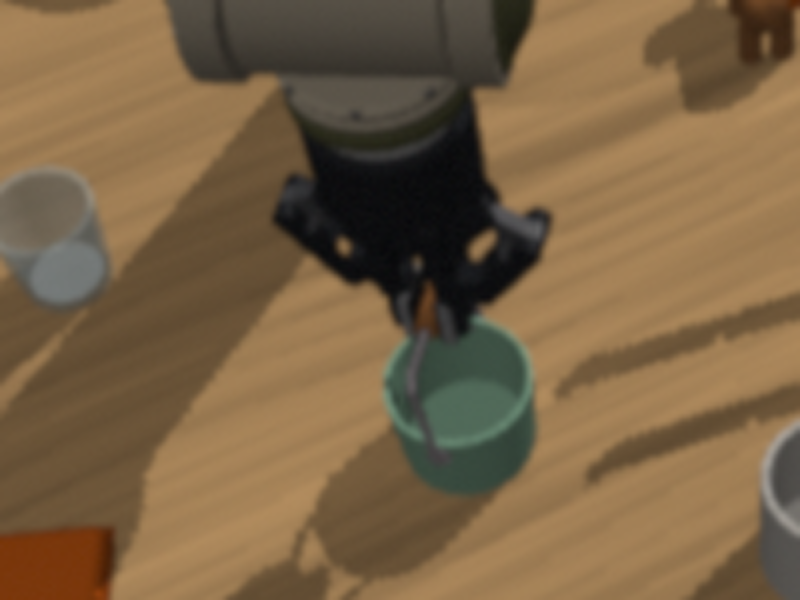

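Run:
```python
from h import *
c=onz('scene',(264.5,295.2),.06); print("pail c",c)
d=np.array([np.cos(HS),np.sin(HS),0]); y=np.array([-d[1],d[0],0])
for C in (c,PC):
 for a in (1.1,1.25,1.4,1.57,1.7):
  o=np.array([*C,.05]); print(a,[proj('scene',o-y*.043+r*(-d*np.cos(a)+np.array([0,0,np.sin(a)]))).round(1).tolist() for r in (0,.07)],proj('scene',o+.075*(-d*np.cos(a)+np.array([0,0,np.sin(a)]))).round(1))
```

```text
pail c [ 0.56282645 -0.19382813]
1.1 [[259.6, 315.7], [239.6, 297.3]] [244.5 277.5]
1.25 [[259.6, 315.7], [244.1, 296.9]] [249.2 277. ]
1.4 [[259.6, 315.7], [249.1, 297.0]] [254.4 277.1]
1.57 [[259.6, 315.7], [255.0, 297.7]] [260.6 277.7]
1.7 [[259.6, 315.7], [259.6, 298.6]] [265.5 278.6]
1.1 [[256.7, 315.3], [236.6, 296.8]] [241.6 277. ]
1.25 [[256.7, 315.3], [241.1, 296.4]] [246.3 276.6]
1.4 [[256.7, 315.3], [246.0, 296.6]] [251.4 276.6]
1.57 [[256.7, 315.3], [251.9, 297.2]] [257.6 277.2]
1.7 [[256.7, 315.3], [256.6, 298.1]] [262.5 278.1]
```

Run:
```python
from h import *
from bench import env,kinematics,monitor,eyes
d=np.array([np.cos(HS),np.sin(HS),0])
r0=np.array([.5593,-.1986,.128])
p,q=tcp(r0+.004*d,HS,np.pi/2,-1); env.movel(p,velocity=.02,frame=q); env.hold(.4)
s=monitor.sense(); print(s['position'].round(4),s['contact_force'].round(2))
p[2]+=.03; env.movel(p,velocity=.06,frame=q); env.hold(.5)
s=monitor.sense(); print(s['clock'],s['contact_force'].round(2),s['ft_torque'].round(3),s['finger_gap']*85)
p[2]=.215-.016; env.movel(p,velocity=.1,frame=q)
o=np.array([np.cos(HO),np.sin(HO)])
pre=[*(NOT-.165*o),.218]; p,q=tcp(pre,HO,np.pi/2,-1); env.movel(p,velocity=.08,frame=q); env.hold(1)
s=monitor.sense(); print(s['clock'],s['position'].round(4),p,s['contact_force'].round(2),s['ft_torque'].round(3))
for n in ("scene","top"): cv2.imwrite(f"pics/{n}5.png",eyes.grab_frame(n)["frame"][:,:,::-1])
```

```text
[ 0.5619 -0.1955  0.1091] [-1.45  1.94  2.72]
10.2083 [-0.44  0.24 -2.99] [-0.019  0.034  0.076] 11.893491939194464
14.1083 [ 0.5146 -0.0429  0.199 ] [ 0.51460527 -0.0429554   0.199     ] [ 0.06  0.46 -4.4 ] [-0.033  0.027  0.036]
```

View pics/scene5.png

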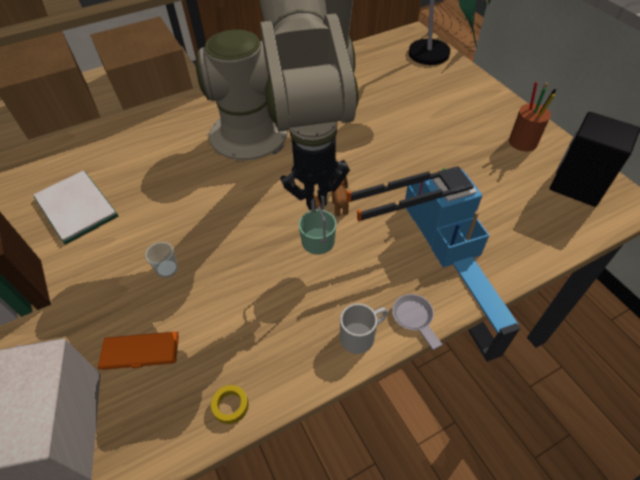

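View pics/top5.png

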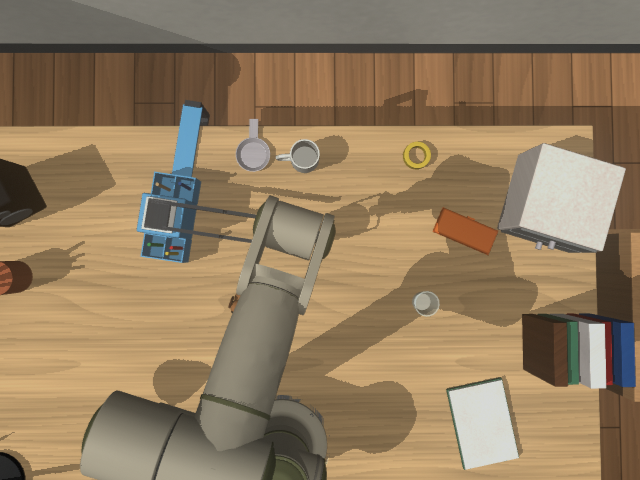

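Run:
```python
from h import *
s=cv2.imread("pics/scene5.png"); cv2.imwrite("pics/s5c.png",cv2.resize(s[165:255,270:400],None,fx=6,fy=6,interpolation=cv2.INTER_CUBIC))
r=np.array([.5146,-.0430,.218]); oy=np.array([-np.sin(HO),np.cos(HO),0])
for dz in (0,-.003):
  w=r+[0,0,dz]; print([((proj('scene',w+v)-[270,165]+.5)*6-.5).round(0).tolist() for v in (0*oy,.014*oy,-.014*oy,-.038*oy,-.043*oy-[0,0,.005],-.043*oy-[0,0,.075],.043*oy-[0,0,.075])])
print((proj('scene',r+[0,0,-.065])-[270,165])*6)
```

```text
[[278.0, 220.0], [264.0, 190.0], [292.0, 250.0], [317.0, 303.0], [323.0, 325.0], [326.0, 461.0], [245.0, 281.0]]
[[278.0, 226.0], [264.0, 197.0], [292.0, 256.0], [317.0, 309.0], [323.0, 331.0], [326.0, 467.0], [245.0, 287.0]]
[280.99929088 347.57102821]
```

View pics/s5c.png

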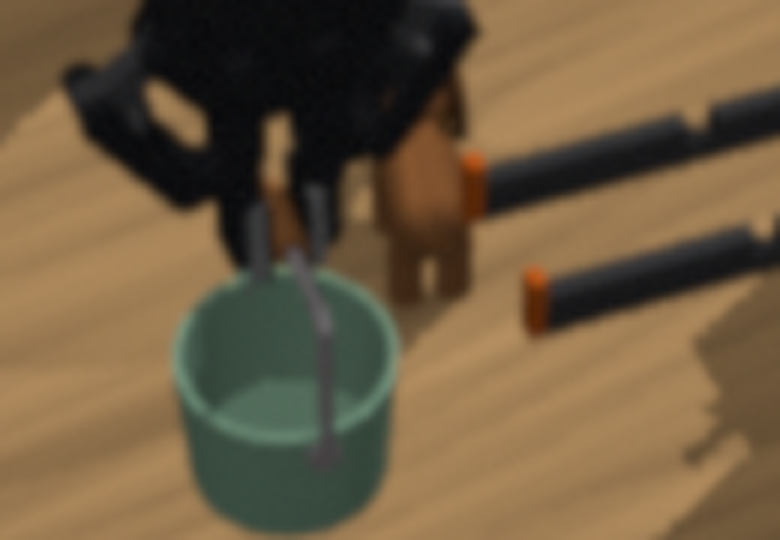

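```bash
cat >> h.py <<'E'
O=np.array([np.cos(HO),np.sin(HO),0]); OY=np.array([-np.sin(HO),np.cos(HO),0])
def at(u,v,z): # u: offset along organiser x (toward tower) from NOT, v along organiser y
    return tcp(np.array([*NOT,0])+u*O+v*OY+[0,0,z],HO,np.pi/2,-1)
def fz(mon,env,n=4):
    a=[]
    for _ in range(n): env.hold(.03); a.append(mon.sense()['contact_force'])
    return np.mean(a,0)
E
python3 - <<'E'
from h import *
from bench import env,kinematics,monitor,eyes
p,q=at(-.165,0,.204); env.movel(p,velocity=.05,frame=q)
p,q=at(0,0,.204); env.movel(p,velocity=.06,frame=q); env.hold(1)
print(monitor.sense()['clock'],fz(monitor,env).round(2))
p,q=at(0,0,.187); env.movel(p,velocity=.03); env.hold(.3); b=fz(monitor,env); print("base",b.round(2))
z=.187
while z>.1755:
    z-=.001; p,q=at(0,0,z); env.movel(p,velocity=.02); f=fz(monitor,env,2); print(round(z,4),(f-b).round(2))
    if f[2]-b[2]>1.8 or np.hypot(*(f-b)[:2])>2.5: break
print(monitor.sense()['clock'])
f=eyes.grab_frame("scene")["frame"][:,:,::-1]
cv2.imwrite("pics/s6.png",cv2.resize(f[130:260,330:480],None,fx=5,fy=5,interpolation=cv2.INTER_CUBIC)[:600,:750])
E
```

```text
18.5417 [ 0.23  0.16 -2.63]
base [ 0.58 -0.37 -2.87]
0.186 [-0.92  0.61  0.31]
0.185 [-0.8   0.16  0.11]
0.184 [-0.61  0.27 -0.15]
0.183 [-0.85  0.54 -0.15]
0.182 [-1.17  0.16  0.08]
0.181 [ 0.01  0.36 -0.17]
0.18 [ 0.06  0.59 -0.32]
0.179 [-0.75  0.21  0.5 ]
0.178 [-0.52  0.15  0.23]
0.177 [-0.32  0.1  -0.05]
0.176 [-0.29  0.42  0.34]
0.175 [-1.24 -0.07  2.22]
23.625
```

View pics/s6.png

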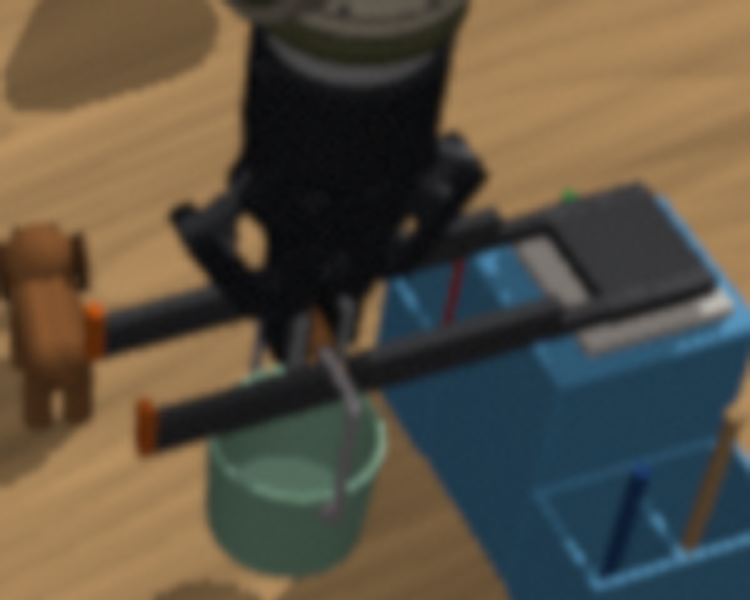

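Run:
```python
from h import *
from bench import env,kinematics,monitor,eyes
b=np.array([.0,0,-2.8])
z=.175
for _ in range(5):
    z-=.0004; p,q=at(0,0,z); env.movel(p,velocity=.01); f=fz(monitor,env,3); print(round(z,4),(f-b).round(2))
    if f[2]-b[2]>3.2: break
# gentle feel along org x
z0=z
for u in (.0015,-.0015,0):
    p,q=at(u,0,z0); env.movel(p,velocity=.01); f=fz(monitor,env,3); print(u,"along",round((f-b)@O,2),"z",round((f-b)[2],2))
print(monitor.sense()['clock'])
```

```text
0.1746 [0.15 0.37 2.68]
0.1742 [ 0.05 -0.25  2.92]
0.1738 [ 0.43 -0.22  2.95]
0.1734 [ 0.57 -0.63  4.07]
0.0015 along -1.88 z 4.32
-0.0015 along 2.55 z 3.75
0 along -2.41 z 3.55
26.425
```

Run:
```python
from h import *
from bench import env,kinematics,monitor,eyes
env.release(); env.hold(.5)
p,q=at(0,0,.29); env.movel(p,velocity=.05,guard=4); s=monitor.sense(); print(s['clock'],s['position'],s['contact_force'])
p,q=at(-.05,0,.40)
env.movel(p,velocity=.12); env.reach([.3,-.2,.4],q); env.hold(.5)
for n in ("scene","top"): cv2.imwrite(f"pics/{n}7.png",eyes.grab_frame(n)["frame"][:,:,::-1])
a=cv2.imread("pics/scene7.png")[130:260,330:480]; b=cv2.imread("pics/top7.png")[150:280,150:300]
cv2.imwrite("pics/c7a.png",cv2.resize(a,None,fx=4.6,fy=4.6,interpolation=cv2.INTER_CUBIC))
cv2.imwrite("pics/c7b.png",cv2.resize(b,None,fx=4.6,fy=4.6,interpolation=cv2.INTER_CUBIC))
print(monitor.sense()['clock'])
```

```text
30.1083 [0.54043709 0.12000132 0.27083885] [ 0.35695699 -0.45208528 -0.03942177]
33.2083
```

View pics/c7a.png

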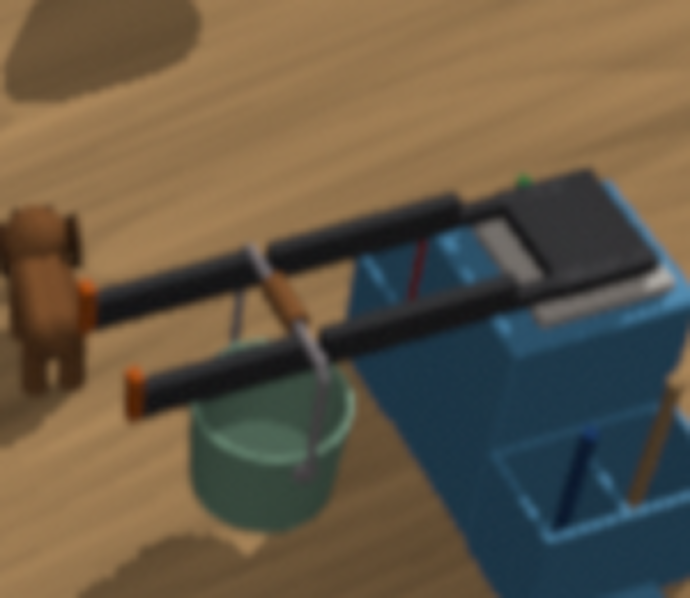

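View pics/c7b.png

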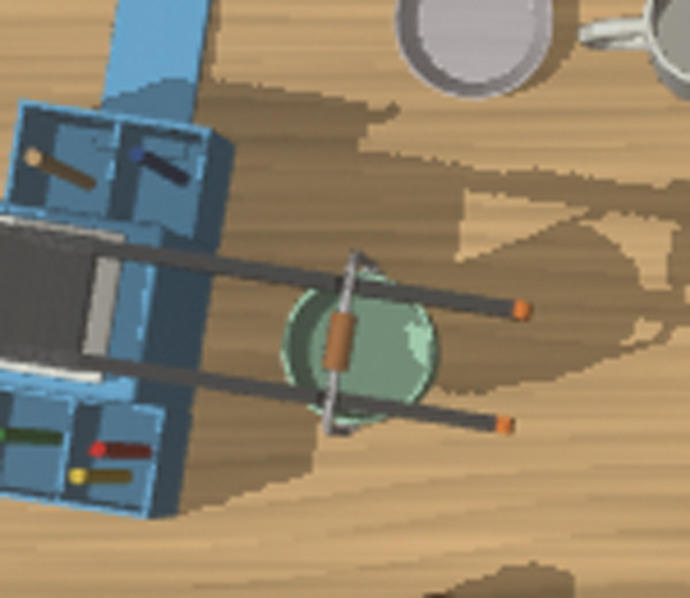

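Run:
```python
from h import *
from bench import env,monitor,eyes
f=lambda u,v,k,x,y:((u+.5)/k-.5+x,(v+.5)/k-.5+y)
w=tri(f(339,341,4.6,150,150),f(284,299,4.6,330,130)); print("roller",w.round(4)); dd=w-[*NOT,0]; print("u,v",dd@O,dd@OY)
F=[]
for i in range(3): F.append(eyes.grab_frame("scene")["frame"][180:260,360:420].astype(int)); env.hold(.3)
print([np.abs(F[i]-F[i+1]).max() for i in range(2)], monitor.sense()['clock'])
```

```text
roller [0.5408 0.1186 0.1769]
u,v -0.0013860793302346802 -0.00047852957436699727
[np.int64(5), np.int64(5)] 34.2583
```

Run:
```python
from h import *
a=cv2.imread("pics/scene7.png"); c=lambda x,y:cv2.resize(a[y:y+32,x:x+38],None,fx=10,fy=10,interpolation=cv2.INTER_NEAREST)
cv2.imwrite("pics/c8.png",np.hstack([c(380,188),c(367,170)]))
b=np.array([*NOT,0])
for v in (.028,-.028):
  for z in (.172,.1825): print(v,z,[proj('scene',b+O*-.0014+OY*v+[0,0,z]).round(1)],[proj('scene',b+O*-.0014+OY*(v*41/28)+[0,0,z]).round(1)])
```

```text
0.028 0.172 [array([385.5, 187. ])] [array([383. , 182.9])]
0.028 0.1825 [array([385.9, 183.5])] [array([383.4, 179.4])]
-0.028 0.172 [array([396.7, 205.5])] [array([399.4, 209.9])]
-0.028 0.1825 [array([397.2, 202. ])] [array([399.9, 206.4])]
```

View pics/c8.png

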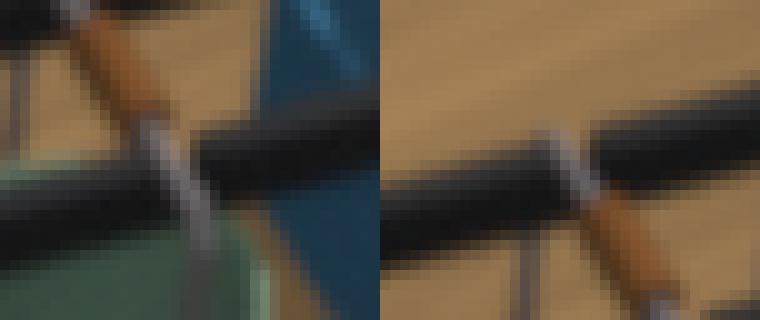

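```bash
python3 -c "
from bench import job,monitor
job.hand_in(); print(monitor.sense()['clock'])"
```

```text
the job is handed in; nothing more can be done
the job is handed in; nothing more can be done
```

The mint pail now hangs on the organiser's fork. Handed in after about 35 s of the 72 s; no verdict was reported.

**What I did:** I pinched the roller from outside at a 52° tilt and swung the handle up to about 1.5 rad with the pail standing on the desk. I then lifted the pail, carried it in over the prong tips, lowered it into the notches in 1 mm and smaller steps, let go and backed off.

**Last checks:**
- **Fork load:** the wire met no resistance until about 8 mm below prong-top height. The load then rose to about 4.3 N, judged from the wrist force, well under the 12 N limit.
- **Seating:** the picture after release shows both ends of the wire within about a pixel of where a seated wire should appear. A wire resting on top of the prongs would be about 3.5 pixels higher.
- **Hanging:** the pail looks upright, and three frames over about 0.7 s showed no motion. The fingers are well clear, and the nearby things show no movement in the pictures.

**Checks that disagreed:**
- **Roller height:** two-camera triangulation put the roller at 176.9 mm, just over the 176.5 mm limit. The same method read 2–4 mm high on the notches, and both the contact height and the pixel check point to about 172 mm.
- **Pressing on the desk:** while raising the handle I pushed the pail onto the desk with up to about 25 N, because the grasp height was about 3 mm off. I eased it off before lifting.

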